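Turn the reversed comb-set box round in its sleeve

TASK

One of the two boxed comb sets on the black mat was put back in its blue metal sleeve the wrong way round, so its white back shows at the sleeve's thumb notch. Slide that box straight up out of its sleeve, turn it half round, and slide it back down fully home in the same sleeve with its orange face at the notch, letting go only when it is down. Leave the other boxed set, which is already right, where it is.

Things in the scene. Friction and masses are not known exactly. Their poses are not given: they have to be found in the camera images.
- set_a_center (a point): Centre (half-way up) of the reversed box: loose, upright, 34 mm thick (its x), 60 mm wide (its y), 120 mm tall (z up), about 150 g. Its x axis points from its white back to its orange face (orange is the front 11 mm, seen on the top too). Its top is 57 mm above the sleeve's rim; grip it from above across thickness or width.
- set_a_front (a point): Middle of the orange face of the same box: 17 mm along the box's x from set_a_center, same axes.
- sleeve_a: Its fixed blue painted metal sleeve, open on top; origin under its centre, z up, x axis out through the thumb notch (40 mm wide cut in one broad wall, from 24 mm up). Pocket 46 (x) by 74 mm (y), floor 4 mm up, straight walls to 56 mm, then a mouth flaring 7 mm a side to the rim at 67 mm (outside 68 by 96 mm). A box fully home has its centre 64 mm above this origin.
- set_b_center (a point): Centre (half-way up) of the other box, same size and look, right way round in its own identical fixed sleeve, at least 140 mm from the first: a bystander. A turntable with comb, brush and tub stands farther off to the robot's left.
Not all that is in view belongs to the job. What is shaped like the part that bears set_a_center but pink or red is not meant.

How it is judged:
By the outcome, as a careful person would: the job done as asked, in the order asked, and still so for the second after the job is handed in, with the robot touching nothing.
It also fails if it takes over 42 s, if anything falls off the work surface, if the arm or the gripper's body presses on something with over 40 N, if the wrist force passes 120 N, or if a joint passes its speed limit or range.

ROBOT

A 6-joint arm with a two-finger parallel gripper is mounted at the origin on the work surface. World frame = base frame: x ahead of the robot, y to its left, z up, the work surface at z = 0. Lengths are in mm, angles in rad, forces in N, time in s.
With the tool pointing down it reaches from about 350 to 925 mm from the base axis. Payload 6.4 kg.
Tool frame: the origin (TCP) lies at the very end of the fingers, on their centre line; the grasp point (between the pads) lies 19 mm behind it (grasp_offset is the distance from the TCP to the grasp point, in mm); z points along the fingers, y is the line along which they close (so a half turn about z gives the same grasp; the last joint's range is limited). The gripper opens to 94 mm and grips with 3 to 60 N. Pads are 16 mm wide; open, the fingers measure 119 mm over their backs; the gripper's body (75 mm by 177 mm) begins 78 mm behind the grasp point.
Start: joints at [1.134, 0.245, 1.558, -0, 1.339, -0.174], TCP at [168.857, 627.695, 205.455] pointing down, gripper open.
Joint ranges: [-3.13, 3.13], [-1.02, 2.26], [0.13, 2.54], [-0.95, 4.09], [0.21, 2.88], [-2.74, 2.74]. Speed limits (rad/s): [2.57, 2.57, 3.14, 3.14, 3.14, 3.14].

INTERFACE

Orientations are given as a unit quaternion [x, y, z, w].
In Python, from workcell import get_obs, camera, close_job, trace, grasp_offset gives the robot as it stands.
- The arm moves only by the shell command python3 -m pendant 'ROWS' [FORCE]. ROWS is JSON, a list of rows, each a list of 7 numbers: the shift along the tool's x, y, z in m, then the turn, a rotation vector about the tool's x, y, z in rad, then the gripper's target within -1 to 1 (fully open at 1, half-way at 0, shut at -1). A call has 1 to 10 rows; each row is the pose to reach, as a shift and turn from the pose commanded when the call began, along the tool's axes at that moment; what a row does not reach only later rows make up. A row lasts 1/8 s, in which the tool goes at most 62.5 mm and 10.7 degrees, less where a joint would pass 70% of its speed; a pose out of reach is approached as far as the arm can. A call with a gripper value outside its range is refused whole. The fingers move at their own pace and stop on an object; FORCE is the grip in N (left out, the last holds). Time passes only in rows, so rows that repeat a pose let the fingers close. It gives the time, the measured TCP pose, the force, the opening and the grip force at its end, in the units of the state.
- get_obs(): the state, without advancing time (a new reading comes with each control period).
- camera(name): name is "scene" or "top" or "wrist"; returns a dict with "image" (384x512x3 uint8, red, green, blue), "intrinsics" (3x3 intrinsics, pixels), "xyz" and "rotation" of the camera in the world. Camera axes: x right, y down, z forward; pixel columns grow to the right and rows downward; lengths in mm; the calibration is good to about 2 mm. A picture is of the moment at which its call begins. There is no depth.
- close_job(): hands the job in; it is judged then, once.
Trained networks look in the newest picture that a camera, given by its name, has taken for a name from the list of things; names that differ only in an ending like _2 or _b are one class to them, and where a whole thing is asked for, a point or a joint stands for the part that bears it (a point fixed in the world has none). Each returns a list of dicts, best first, with "score" (0 to 1); they miss things now and then, are a little off and sometimes report something else, mostly with a low value. They report only what shows in the picture. A call takes as long as a camera call. They do not tell look-alikes from the thing itself.
- trace(camera, label): "mask" (384x512 bool, what is visible of it) and "rect" ([left, top, right, bottom] in pixels, round what is visible of it).
The state is a dict: "time": time; "qpos": joint angles; "joint_vel": joint speeds; "effort": joint torques, N m; "eef_pos": TCP position; "orientation": TCP orientation; "force": force on the tool from outside, world axes, zero at the start; "ft_torque": the same for the moment, N m; "opening": finger opening in mm; "finger_force": force on a finger pad.
Only numpy, scipy, OpenCV 4.12 (cv2) and the standard library are available. Lean on these libraries where they do the work, as an engineer would, in place of code of your own. Each camera call takes 0.05 s, during which the arm holds its last target. There are 200 camera calls.

## Working session

There is one attempt and no reset: what is moved stays moved. The work goes in short steps, Python scripts to look and compute and a shell command to move; the robot and the scene stay as the last step left them, time stands still between calls to the robot, and variables do not carry over. Pictures are saved under pics/ and viewed, at most 10 in all, crops included, and the job is handed in when it is done.

```bash
mkdir -p pics
python3 - <<'E'
from workcell import *
import cv2,numpy as np
print(get_obs())
ims=[]
for n in ["scene","top"]:
    c=camera(n); im=c["image"][:,:,::-1].copy()
    print(n,c["intrinsics"],c["xyz"],c["rotation"])
    for l in ["set_a_center","sleeve_a"]:
        for d in trace(n,l):
            print(n,l,round(d["score"],2),d["rect"])
    cv2.imwrite(f"pics/{n}0.png",im); ims.append(im)
E
```

```text
{'time': 0.0, 'qpos': array([ 1.13389484e+00,  2.45777328e-01,  1.55899797e+00, -2.81707149e-05,
        1.33871377e+00, -1.74070092e-01]), 'joint_vel': array([-9.99324063e-04,  2.39816734e-03, -1.89130368e-03,  1.21960299e-03,
        1.16093331e-04, -6.06764475e-06]), 'effort': array([ 6.16619618e-04, -4.15854406e+01, -3.14594150e+01,  6.84723398e-02,
        3.32576351e-02, -1.39489275e-04]), 'eef_pos': array([168.60478581, 627.12887487, 204.37750327]), 'orientation': array([ 1.31034478e-01,  9.91377358e-01, -9.08425299e-04, -2.72108539e-04]), 'force': array([-0.11406632,  0.48524207,  0.14746319]), 'ft_torque': array([0.04264322, 0.00472519, 0.00647332]), 'finger_force': 0.0, 'opening': 94.01634214339994}
scene [[361.72408218   0.         248.25922181]
 [  0.         361.72408218 188.75130948]
 [  0.           0.           1.        ]] [931.29165255 -33.06081214 570.60750908] [ 0.66885144  0.65894639 -0.24570844 -0.24094557]
scene set_a_center 0.89 [158.7, 113.9, 199.4, 180.6]
scene set_a_center 0.81 [120.4, 144.4, 155.2, 214.6]
scene set_a_center 0.59 [182.3, 159.6, 224.4, 220.1]
scene set_a_center 0.56 [181.7, 218.3, 230.3, 284.5]
scene sleeve_a 0.83 [171.4, 176.1, 237.9, 224.2]
top [[372.29492597   0.         254.62471936]
 [  0.         372.29492597 195.43420776]
 [  0.           0.           1.        ]] [456.08857413 -16.53795503 822.40678889] [-0.70072902  0.71272381 -0.02921128  0.01226027]
top set_a_center 0.79 [302.7, 228.3, 346.3, 266.4]
top set_a_center 0.71 [336.8, 185.9, 380.5, 220.4]
top set_a_center 0.7 [276.4, 173.9, 313.4, 204.9]
top set_a_center 0.56 [268.0, 108.3, 306.1, 147.8]
top sleeve_a 0.82 [266.0, 164.9, 323.6, 215.8]
```

View pics/scene0.png

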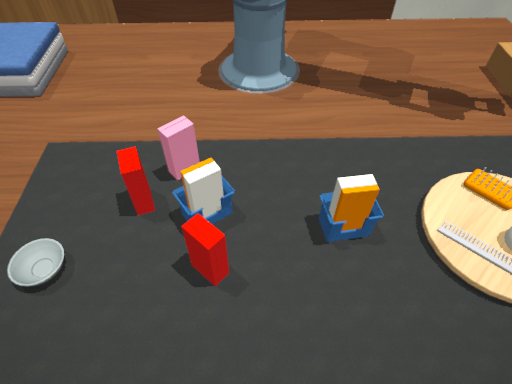

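View pics/top0.png

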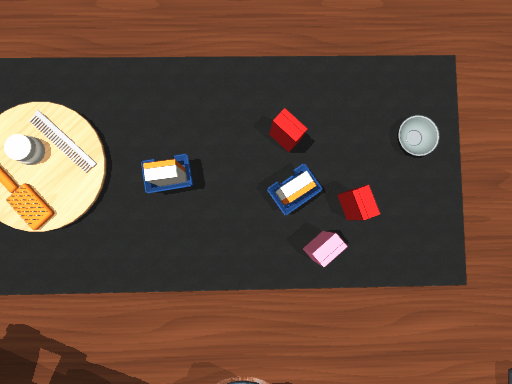

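The sleeve at top-view (295,188) has white on the far side (its notch side, away from the robot), so this is the reversed set. The one at (165,172) shows orange at its notch and is already right. The two red boxes and the pink one are decoys. Next I'll fit the poses.

```bash
cat > h.py <<'E'
import numpy as np,cv2
from scipy.spatial.transform import Rotation as R
from workcell import *
def ray(c,uv,z):
    uv=np.atleast_2d(uv).astype(float); K=np.array(c["intrinsics"])
    d=np.c_[uv,np.ones(len(uv))]@np.linalg.inv(K).T@R.from_quat(c["rotation"]).as_matrix().T
    o=np.array(c["xyz"]); return (o+d*((z-o[2])/d[:,2])[:,None])[:,:2]
def rect(c,m,z):
    m=m.astype(np.uint8); n,l,s,_=cv2.connectedComponentsWithStats(m)
    m=(l==1+np.argmax(s[1:,4])).astype(np.uint8)
    p=max(cv2.findContours(m,0,cv2.CHAIN_APPROX_NONE)[0],key=len)[:,0]
    w=ray(c,p,z).astype(np.float32); (x,y),(a,b),t=cv2.minAreaRect(w)
    return np.round([x,y,a,b,t],1)
def colors(im,roi):
    h=cv2.cvtColor(im,cv2.COLOR_RGB2HSV).astype(int); H,S,V=h[...,0],h[...,1],h[...,2]
    k=np.zeros(H.shape,bool); x0,y0,x1,y1=roi; k[y0:y1,x0:x1]=1
    return k&(H>8)&(H<25)&(S>150)&(V>130), k&(S<60)&(V>170), k&(H>100)&(H<125)&(S>120)&(V>50)
E
python3 - <<'E'
from h import *
c=camera("top"); print(c["rotation"].shape)
o,w,b=colors(c["image"],(255,155,335,225))
print("orange",rect(c,o,124),o.sum()); print("white",rect(c,w,124),w.sum()); print("top",rect(c,cv2.morphologyEx((o|w).astype(np.uint8),3,np.ones((3,3))),124))
print("sleeve",rect(c,b,67))
for n,uv in dict(red1=(289,126),red2=(359,200),pink=(326,248)).items(): print(n,ray(c,uv,110))
for d in trace("top","sleeve_a")+trace("top","set_a_center"): print(d["score"],rect(c,d["mask"],67),rect(c,d["mask"],124))
E
```

```text
(4,)
orange [ 500.3 -117.7   11.5   70.    30.8] 210
white [ 517.8 -112.5   22.9   60.3   31.8] 387
top [ 510.4 -111.5   34.5   70.    31.8]
sleeve [ 512.6 -116.4   68.3   96.8   33.8]
red1 [[ 631.82201673 -103.1832035 ]]
red2 [[ 485.6891951  -235.18024288]]
pink [[ 395.00192777 -168.57452265]]
0.82 [ 511.5 -117.    68.2   97.    35.1] [ 507.3 -109.4   63.    89.7   35.1]
0.65 [550.6 147.9  50.2  81.5   6.7] [543.5 135.5  46.4  75.3   6.7]
0.81 [ 479.1 -246.2   67.9   68.7   19.4] [ 477.3 -228.9   62.8   63.5   19.4]
0.77 [ 515.4 -118.1   36.8   78.1   32.6] [ 511.  -110.4   34.1   72.2   32.6]
0.76 [ 635.5 -102.2   70.1   65.6   47.9] [622.  -95.8  64.8  60.7  47.9]
0.61 [ 392.4 -174.3   57.1   73.3   40. ] [ 397.2 -162.4   52.8   67.8   40. ]
```

```bash
cat >> h.py <<'E'
def go(x,y,z,yaw):
    "shift (m, tool axes) and turn to put the TCP at xyz pointing down with tool y at yaw deg"
    s=get_obs(); A=R.from_quat(s["orientation"]); t=np.radians(yaw)
    ty=np.array([np.cos(t),np.sin(t),0]); tz=np.array([0,0,-1]); B=R.from_matrix(np.c_[np.cross(ty,tz),ty,tz])
    print("shift",np.round(A.inv().apply(np.array([x,y,z])-s["eef_pos"])/1000,4),"turn",np.round((A.inv()*B).as_rotvec(),3))
E
python3 -c "
from h import *
go(511,-114,260,33)"
```

```text
shift [-0.5231 -0.6273 -0.0545] turn [-0.     0.     0.732]
```

```bash
python3 -m pendant '[[-0.52,-0.625,-0.055,0,0,0.732,0.4],[-0.52,-0.625,-0.055,0,0,0.732,0.4],[-0.52,-0.625,-0.055,0,0,0.732,0.4],[-0.52,-0.625,-0.055,0,0,0.732,0.4],[-0.52,-0.625,-0.055,0,0,0.732,0.4],[-0.52,-0.625,-0.055,0,0,0.732,0.4],[-0.52,-0.625,-0.055,0,0,0.732,0.4],[-0.52,-0.625,-0.055,0,0,0.732,0.4],[-0.52,-0.625,-0.055,0,0,0.732,0.4],[-0.52,-0.625,-0.055,0,0,0.732,0.4]]' 20
python3 -c "
from h import *
go(511,-114,260,33)"
```

```text
time: 1.7
eef_pos: [430.1, 59.1, 248.3]
orientation: [0.477, 0.879, 0.0, 0.001]
force: [0.2, 0.4, -0.2]
opening: 65.5
finger_force: 0.0
shift [-0.1893 -0.0263 -0.0116] turn [ 0.001  0.001 -0.   ]
```

```bash
python3 -m pendant '[[-0.06,-0.009,-0.004,0,0,0,0.4],[-0.12,-0.017,-0.008,0,0,0,0.4],[-0.17,-0.024,-0.012,0,0,0,0.4],[-0.189,-0.026,-0.012,0,0,0,0.4],[-0.189,-0.026,-0.012,0,0,0,0.4],[-0.189,-0.026,-0.012,0,0,0,0.4]]'
python3 - <<'E'
from h import *
c=camera("wrist"); print(c["xyz"],c["rotation"],get_obs()["eef_pos"],get_obs()["qpos"])
cv2.imwrite("pics/w1.png",c["image"][:,:,::-1])
go(511,-114,260,33)
E
```

```text
time: 2.45
eef_pos: [510.1, -110.0, 259.4]
orientation: [0.476, 0.879, 0.0, -0.0]
force: [-0.3, 0.0, -0.4]
opening: 65.5
finger_force: 0.0
[471.32373237 -51.55587157 438.27630579] [0.95138951 0.28241319 0.03533272 0.11769613] [ 510.1508037  -109.91437698  259.52841956] [-4.29831191e-01 -1.01545839e-01  1.82436441e+00  2.62102797e-04
  1.41916814e+00 -1.00773014e+00]
shift [-0.0039 -0.0015 -0.0005] turn [ 0.    -0.     0.002]
```

View pics/w1.png

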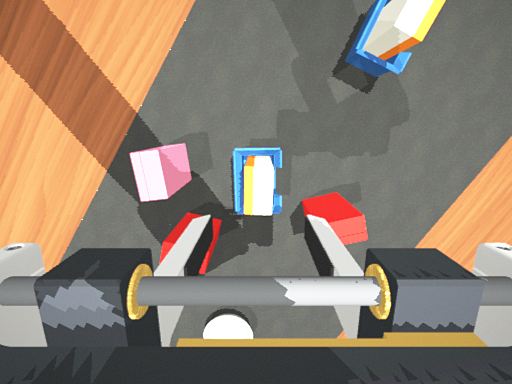

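The sleeve is at (257,181), with the box top at about (259,185), orange on the left (robot side) and white on the right by the notch. The fingers straddle at x=212 and 303, and red1 sits at (335,218). I'll measure from here.

Run:
```python
from h import *
c=camera("wrist")
o,w,b=colors(c["image"],(225,140,290,222))
print("orange",rect(c,o,124),"white",rect(c,w,124),"top",rect(c,cv2.morphologyEx((o|w).astype(np.uint8),3,np.ones((3,3))),124))
print("sleeve",rect(c,b|o|w,67),rect(c,b,67))
for n,uv in dict(tl=(234,149),tr=(281,149),bl=(235,215),br=(281,214)).items(): print(n,ray(c,uv,67))
v=c["image"].copy()[130:230,215:300,::-1]; cv2.imwrite("pics/w1c.png",cv2.resize(v,None,fx=6,fy=6,interpolation=0))
```

```text
orange [484.7 -90.7   9.4  11.8  26.5] white [ 515.  -108.1   25.    73.4   31.2] top [ 510.8 -110.4   34.5   73.8   31.2]
sleeve [ 513.7 -118.8   68.7   96.7   33.7] [ 513.  -117.5   69.2   93.1   33.1]
tl [[460.65548557 -96.08146305]]
tr [[515.10190692 -60.60532862]]
bl [[ 512.58692685 -177.00464716]]
br [[ 568.41290578 -138.79929495]]
```

View pics/w1c.png

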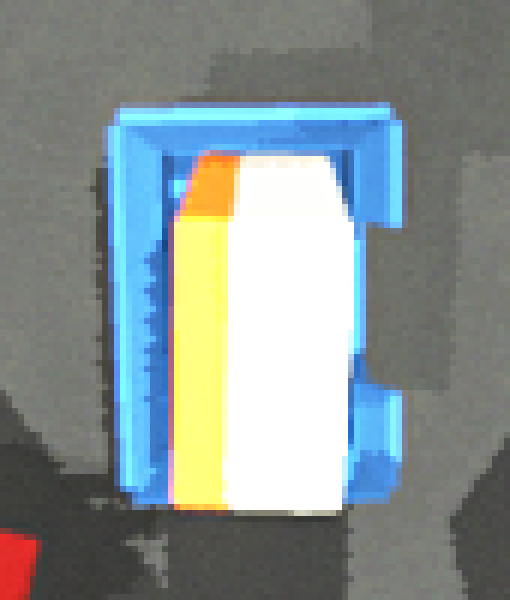

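Run:
```python
from h import *
c=camera("wrist")
p=np.array([[174,218],[352,215],[345,514],[172,511]])/6+[215,130]-.5
q=ray(c,p,124); print(q.round(1),q.mean(0)); 
f=lambda v:(np.degrees(np.arctan2(v[1],v[0])),np.linalg.norm(v))
print(f(q[1]-q[0]),f(q[2]-q[3]),f(q[0]-q[3]),f(q[1]-q[2]))
go(*q.mean(0),82,32)
```

```text
[[ 482.3 -100. ]
 [ 511.5  -80.3]
 [ 545.1 -132.9]
 [ 514.7 -151.9]] [ 513.39077214 -116.27639229]
(np.float64(34.05910734759684), np.float64(35.27045635674505)) (np.float64(32.03050719681857), np.float64(35.91790063497141)) (np.float64(121.92802926037615), np.float64(61.17765390272579)) (np.float64(122.54458902527581), np.float64(62.42858505465271))
shift [-0.0068 -0.0008  0.1777] turn [0.    0.    0.019]
```

```bash
python3 -m pendant '[[-0.007,-0.001,0.04,0,0,0.015,0.4],[-0.007,-0.001,0.085,0,0,0.015,0.4],[-0.007,-0.001,0.13,0,0,0.015,0.4],[-0.007,-0.001,0.16,0,0,0.015,0.4],[-0.007,-0.001,0.174,0,0,0.015,0.4],[-0.007,-0.001,0.175,0,0,0.015,0.4],[-0.007,-0.001,0.175,0,0,0.015,0.4]]' 25
python3 -m pendant '[[0,0,0,0,0,0,-0.6],[0,0,0,0,0,0,-0.6],[0,0,0,0,0,0,-0.6],[0,0,0,0,0,0,-0.6],[0,0,0,0,0,0,-0.6],[0,0,0,0,0,0,-0.6]]' 25
```

```text
time: 3.48
eef_pos: [514.6, -118.2, 86.1]
orientation: [0.484, 0.875, 0.0, 0.001]
force: [-0.3, -0.6, 0.8]
opening: 66.0
finger_force: 0.0
time: 4.22
eef_pos: [513.7, -117.9, 84.8]
orientation: [0.484, 0.875, 0.0, 0.0]
force: [0.7, 1.2, 1.4]
opening: 33.9
finger_force: 25.0
```

```bash
python3 -m pendant '[[0,0,-0.005,0,0,0,-0.6],[0,0,-0.015,0,0,0,-0.6],[0,0,-0.03,0,0,0,-0.6],[0,0,-0.045,0,0,0,-0.6],[0,0,-0.06,0,0,0,-0.6],[0,0,-0.075,0,0,0,-0.6],[0,0,-0.09,0,0,0,-0.6],[0,0,-0.1,0,0,0,-0.6],[0,0,-0.1,0,0,0,-0.6],[0,0,-0.1,0,0,0,-0.6]]' 25
python3 - <<'E'
from h import *
c=camera("scene"); cv2.imwrite("pics/s1.png",c["image"][:,:,::-1]); go(513,-117,185,33)
E
```

```text
time: 5.48
eef_pos: [513.2, -117.7, 184.0]
orientation: [0.484, 0.875, -0.0, -0.001]
force: [-0.3, -0.4, -2.2]
opening: 34.2
finger_force: 25.0
shift [ 0.0006  0.0003 -0.0011] turn [-0.001 -0.001 -0.015]
```

View pics/s1.png

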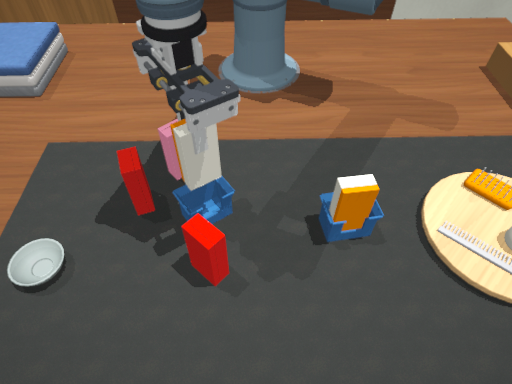

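The scene view shows the box upright at (198,155), clear above the empty sleeve at (205,200), with its white back still to the camera. Now the half turn.

```bash
python3 -m pendant '[[0,0,0,0,0,0.1,-0.6],[0,0,0,0,0,0.27,-0.6],[0,0,0,0,0,0.45,-0.6],[0,0,0,0,0,0.63,-0.6],[0,0,0,0,0,0.81,-0.6],[0,0,0,0,0,0.99,-0.6],[0,0,0,0,0,1.17,-0.6],[0,0,0,0,0,1.35,-0.6],[0,0,0,0,0,1.5,-0.6],[0,0,0,0,0,1.56,-0.6]]'
python3 -m pendant '[[0,0,0,0,0,0.1,-0.6],[0,0,0,0,0,0.27,-0.6],[0,0,0,0,0,0.45,-0.6],[0,0,0,0,0,0.63,-0.6],[0,0,0,0,0,0.81,-0.6],[0,0,0,0,0,0.99,-0.6],[0,0,0,0,0,1.17,-0.6],[0,0,0,0,0,1.35,-0.6],[0,0,0,0,0,1.5,-0.6],[0,0,0,0,0,1.56,-0.6]]'
python3 -m pendant '[[0,0,0,0,0,0,-0.6],[0,0,0,0,0,0,-0.6]]'
python3 - <<'E'
from h import *
go(513.5,-117.5,185,33.3-180); print(get_obs()["qpos"])
c=camera("wrist");s=camera("scene"); cv2.imwrite("pics/s2.png",np.hstack([c["image"],s["image"][60:,100:380]] if 0 else [c["image"][:324],s["image"][:324,120:390]])[:,:,::-1])
E
```

```text
time: 6.78
eef_pos: [513.1, -117.7, 183.8]
orientation: [0.96, 0.281, -0.001, -0.001]
force: [-1.0, -0.3, -1.2]
opening: 33.6
finger_force: 25.0
time: 8.02
eef_pos: [513.1, -117.7, 183.8]
orientation: [0.88, -0.475, -0.001, 0.0]
force: [-0.3, -0.1, -1.7]
opening: 33.5
finger_force: 25.0
time: 8.28
eef_pos: [513.4, -117.8, 184.2]
orientation: [0.881, -0.474, -0.0, 0.0]
force: [-0.6, 1.1, -1.1]
opening: 33.8
finger_force: 25.0
shift [-0.0002 -0.0003 -0.0008] turn [0.    0.001 0.002]
[-4.40975427e-01 -2.41776751e-02  1.89032148e+00 -6.22856934e-06
  1.27621006e+00  2.11713908e+00]
```

View pics/s2.png

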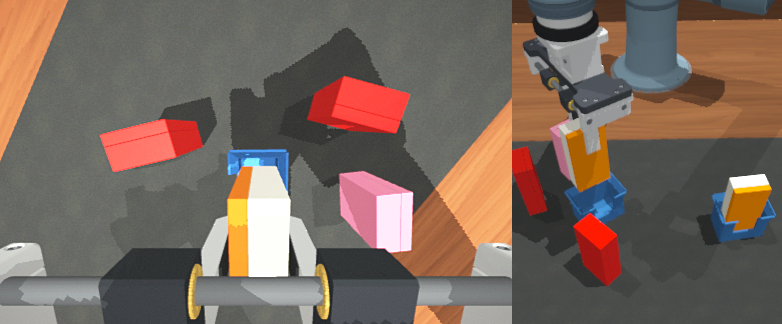

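The orange face is now toward the camera and notch side, with the box over the sleeve mouth (scene inset at about (590,155)). Lowering.

```bash
python3 -m pendant '[[0,0,0.015,0,0,0,-0.6],[0,0,0.03,0,0,0,-0.6],[0,0,0.04,0,0,0,-0.6],[0,0,0.048,0,0,0,-0.6],[0,0,0.055,0,0,0,-0.6],[0,0,0.061,0,0,0,-0.6],[0,0,0.065,0,0,0,-0.6],[0,0,0.065,0,0,0,-0.6]]'
python3 -m pendant '[[0,0,0.005,0,0,0,-0.6],[0,0,0.01,0,0,0,-0.6],[0,0,0.015,0,0,0,-0.6],[0,0,0.02,0,0,0,-0.6],[0,0,0.025,0,0,0,-0.6],[0,0,0.03,0,0,0,-0.6],[0,0,0.0325,0,0,0,-0.6],[0,0,0.0325,0,0,0,-0.6]]'
python3 -c "
from h import *
go(513.5,-117.5,85,33.3-180)"
```

```text
time: 9.38
eef_pos: [513.5, -117.8, 119.4]
orientation: [0.88, -0.474, -0.0, -0.0]
force: [0.2, 0.3, -1.5]
opening: 33.8
finger_force: 25.0
time: 10.38
eef_pos: [513.5, -117.8, 86.9]
orientation: [0.88, -0.474, -0.0, 0.0]
force: [0.3, -1.0, -1.3]
opening: 33.8
finger_force: 25.0
shift [-0.0003 -0.0002  0.0019] turn [0.    0.    0.001]
```

No contact so far. Now the last 2-3 mm to the floor.

```bash
python3 -m pendant '[[0,0,0.001,0,0,0,-0.6],[0,0,0.002,0,0,0,-0.6],[0,0,0.003,0,0,0,-0.6],[0,0,0.003,0,0,0,-0.6]]'
```

```text
time: 10.88
eef_pos: [513.8, -118.0, 84.8]
orientation: [0.88, -0.474, 0.0, 0.0]
force: [-1.5, 1.0, 5.6]
opening: 33.9
finger_force: 25.0
```

Floor contact: z force went from -1.3 to +5.6 N at the original height. Release and retreat.

```bash
python3 -m pendant '[[0,0,0,0,0,0,0],[0,0,0,0,0,0,0.4],[0,0,0,0,0,0,0.4],[0,0,0,0,0,0,0.4],[0,0,0,0,0,0,0.4],[0,0,0,0,0,0,0.4]]'
python3 -m pendant '[[0,0,-0.01,0,0,0,0.4],[0,0,-0.03,0,0,0,0.4],[0,0,-0.07,0,0,0,0.4],[0,0,-0.12,0,0,0,0.4],[0,0,-0.17,0,0,0,0.4],[0,0,-0.2,0,0,0,0.4],[0,0,-0.2,0,0,0,0.4],[0,0,-0.2,0,0,0,0.4]]'
python3 - <<'E'
from h import *
c=camera("scene");t=camera("wrist"); cv2.imwrite("pics/f.png",cv2.resize(np.hstack([c["image"][100:300,110:400],t["image"][90:290,130:390]]),None,fx=1.4,fy=1.4)[:,:,::-1])
E
```

```text
time: 11.62
eef_pos: [513.6, -117.9, 84.1]
orientation: [0.88, -0.474, 0.0, 0.0]
force: [-0.2, 0.2, 0.4]
opening: 65.6
finger_force: 0.0
time: 12.62
eef_pos: [512.9, -117.6, 282.7]
orientation: [0.88, -0.474, -0.001, 0.0]
force: [-0.4, 0.6, -1.3]
opening: 65.6
finger_force: 0.0
```

View pics/f.png

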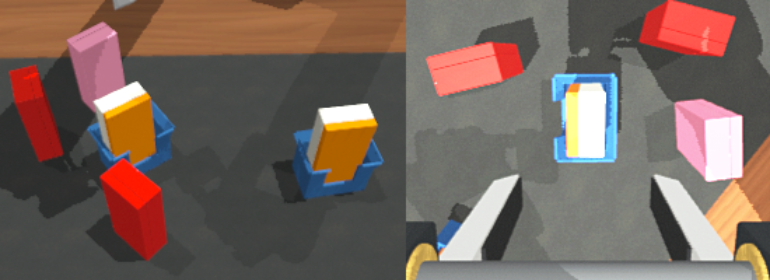

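The box is upright and fully down, with its orange face at the notch (left (130,128), right (572,120)). The decoys and set B are undisturbed and the gripper is clear.

```bash
python3 -c "
from workcell import *
print(close_job())"
```

```text
the job is handed in; nothing more can be done
None
```

The reversed box is back down fully home in its own sleeve with its orange face at the notch, the other set was left untouched, and the job was handed in after about 13 s on the robot's clock.

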